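# Bring the toadstool to the front of the display turntable

## Task

Turn the display turntable gently, pushing the upright pegs on its rim with your fingertips, until the small ceramic toadstool on its disc stands squarely in front of the brass pointer on the turntable's foot. Either direction will do and you may push several times. Do not touch or lift anything that stands on the disc, leave the things around it where they are, and finish with the disc at rest and your hand clear.

Things in the scene. Friction and masses are not known exactly. Their poses are not given: they have to be found in the camera images.
- turntable: The fixed foot of the display turntable, a wooden disc of radius 100 mm that stands still on the table. Origin: on the turning axis, at the table top; z up. Its own -x axis points to its front: there a wooden tongue 34 mm wide carries the brass pointer, and ends 190 mm from the axis. The tongue and pointer are at most 25 mm high and do not turn.
- pointer (a point): Tip of the brass pointer (an arrow on the tongue aimed at the axis): 141 mm from the axis on the foot's -x side, 25 mm above the table, just outside the disc's edge.
- middle (a point): Centre of the upper face of the round plywood disc, on the turning axis, 38 mm above the table; disc radius 138 mm, 15 mm thick. Near its rim stand six like upright wooden pegs that turn with it: diameter 13 mm (an 18 mm collar 3 mm high at the foot), 50 mm tall (tops 88 mm above the table), axes 126 mm from the turning axis, 60 degrees apart.
- disc (a joint): Angle of the disc in rad, positive anticlockwise seen from above. At 0 one peg stands on the foot's +x axis: peg k stands at joint value + k*60 degrees from the foot's +x axis, anticlockwise. It turns with light friction (about 1 N at a peg), stops almost at once when no longer pushed, stays there, and can turn 7 rad either way from 0.
- toadstool_mid (a point): Centre of the small ceramic toadstool (round spotted cap 62 mm across, on a thick stem 38 mm across), half-way up its 80 mm height. It stands loose on the disc about 63 mm from the axis and is carried round by the disc. Only it is to be brought to the front.
- toadstool: The same toadstool; origin at the centre of its underside.
- dark_votive: Dark round glass votive holder, 60 mm wide, 44 mm tall, loose on the disc about 63 mm from the axis; origin at the centre of its underside.
- studded_votive: Studded votive holder, 76 mm wide, 62 mm tall, loose on the disc about 63 mm from the axis; origin at the centre of its underside.
- tealight: Tealight, 38 mm wide, 20 mm tall, loose on the disc about 63 mm from the axis; origin at the centre of its underside.
- house: White ceramic house ornament, 45 x 52 x 110 mm, loose on the table to the left of the turntable, beyond the matchbox; origin at the centre of its underside. To be left alone.
- matches: Matchbox, 36 x 55 x 16 mm, loose on the table to the left of the turntable; origin at the centre of its underside. To be left alone.
Things that resemble listed ones, but are neither listed nor needed, are in the scene too. Leave any red look-alike of the studded_votive alone.

How it is judged (in metres and radians):
At the end, for the whole second after the job is handed in: The toadstool stands upright on the disc on the pointer's side of the axis, its centre within 12 mm sideways of the line from the axis to the pointer; the disc is at rest; the votives and the tealight still stand upright on the disc; the house and the matchbox are within 20 mm of where they were (x of toadstool_mid in the frame of turntable below -0.04 m and y of toadstool_mid in the frame of turntable between -0.012 and 0.012 m and velocity of joint disc between -0.03 and 0.03 rad/s and horizontal distance between each of toadstool, dark_votive, studded_votive, tealight and middle below 0.1 m and height (world z) of toadstool between 0.034 and 0.043 m and height (world z) of dark_votive between 0.034 and 0.043 m and height (world z) of studded_votive between 0.034 and 0.043 m and height (world z) of tealight between 0.034 and 0.043 m and angle between each of toadstool, dark_votive, studded_votive, tealight, house's own z axis and vertical below 0.1 rad and distance of each of house, matches from where it was at the start of the episode below 0.02 m); the robot touches nothing.
It fails at once if the robot touched something that stands on the turntable (contact force between any of the fingers, the arm and toadstool above 0.5 N or contact force between any of the fingers, the arm and dark_votive above 0.5 N or contact force between any of the fingers, the arm and studded_votive above 0.5 N or contact force between any of the fingers, the arm and tealight above 0.5 N).
It fails at once if something on the turntable was lifted, toppled or left the disc (height (world z) of any of toadstool, dark_votive, studded_votive, tealight above 0.05 m or height (world z) of any of toadstool, dark_votive, studded_votive, tealight below 0.03 m or angle between any of toadstool, dark_votive, studded_votive, tealight's own z axis and vertical above 0.3 rad).
It fails at once if the turntable was spun hard (over 2.5 rad/s) (velocity of joint disc above 2.5 rad/s or velocity of joint disc below -2.5 rad/s).
It fails at once if the house or the matchbox was moved more than 20 mm (distance of any of house, matches from where it was at the start of the episode above 0.02 m).
It also fails if it takes over 58 s, if anything falls off the work surface, if the arm or the gripper's body presses on something with over 40 N, if the wrist force passes 120 N, or if a joint passes its speed limit or range.

## Robot

A 6-joint arm with a two-finger parallel gripper is mounted at the origin on a cart in front of the work surface, level with it; the furniture and walls round the work are solid. World frame = base frame: x ahead of the robot, y to its left, z up, the work surface at z = 0. Lengths are in mm, angles in rad, forces in N, time in s.
With the tool pointing down it reaches from about 400 to 925 mm from the base axis. Payload 12.5 kg.
Tool frame: the origin (TCP) lies on the centre line of the jaws, within the pads' length; the fingertips stand 14 mm ahead of it and the grasp point (between the pads) lies 5 mm behind it; z points along the fingers, x is the direction in which the jaws open and shut, and the axes are right-handed (so a half turn about z gives the same grasp; the last joint's range is limited). The gripper opens to 95 mm and grips with 3 to 60 N. Pads are 20 mm wide; open, the fingers measure 119 mm over their backs; the gripper's body (75 mm by 180 mm) begins 59 mm behind the grasp point.
Start: joints at [1.188, 0.491, 1.559, -0, 1.092, -0.106], TCP at [170.781, 601.231, 228.661] pointing down, gripper open.
Joint ranges: [-3.1, 3.1], [-0.84, 2.19], [0.05, 2.79], [-1.13, 4.28], [0.06, 2.93], [-2.69, 2.69]. Speed limits (rad/s): [2.22, 2.22, 2.79, 3.14, 3.14, 3.14].

## Interface

Orientations are given as [roll, pitch, yaw] about the fixed x, y, z axes, in that order (R = Rz(yaw) Ry(pitch) Rx(roll)).
In Python, from cell import state, read_camera, job_done gives the robot as it stands.
- The arm moves only by the shell command python3 -m handwheel 'ROWS'. ROWS is JSON, a list of rows, each an object of numbers: "hand": the finger opening in m, from 0 to 0.0951; "x", "y", "z": the shift along the world's x, y, z in m; "spin": the turn about the world's z in units of 5 degrees (1.0 is 5 degrees). In form: [{"hand": .., "x": .., "y": .., "z": .., "spin": ..}, ...]. A call has 1 to 20 rows; each row is the pose to reach, as a shift and turn from the pose commanded when the call began; what a row does not reach only later rows make up. A row lasts 1/12 s, in which the tool goes at most 41.7 mm and 7.16 degrees, less where a joint would pass 70% of its speed; a pose out of reach is approached as far as the arm can. A call with a gripper value outside its range is refused whole. The fingers move at their own pace and stop on an object; the grip force is fixed at half the most. Time passes only in rows, so rows that repeat a pose let the fingers close. It gives the time, the measured TCP pose, the force and the opening at its end, in the units of the state.
- state(): the state, without advancing time (a new reading comes with each control period).
- read_camera(name): name is "scene" or "top" or "wrist"; returns a dict with "img" (384x512x3 uint8, red, green, blue), "fx", "fy", "cx", "cy" (pixels), "T" (4x4, takes a point from camera to world coordinates). Camera axes: x right, y down, z forward; pixel columns grow to the right and rows downward; lengths in mm; the calibration is good to about 2 mm. A picture is of the moment at which its call begins. There is no depth.
- job_done(): hands the job in, once; it reports no verdict.
The state is a dict: "t": time; "joints": joint angles; "qvel": joint speeds; "tau": joint torques, N m; "eef_pos": TCP position; "tcp_rot": TCP orientation; "ft_force": force on the tool from outside, world axes, zero at the start; "moment": the same for the moment, N m; "opening": opening from 0.0 (shut) to 1.0 (fully open).
Only numpy, scipy, OpenCV 4.12 (cv2) and the standard library are available. Lean on these libraries where they do the work, as an engineer would, in place of code of your own. Each camera call takes 0.05 s, during which the arm holds its last target. There are 200 camera calls.

## Working session

There is one attempt and no reset: what is moved stays moved. The work goes in short steps, Python scripts to look and compute and a shell command to move; the robot and the scene stay as the last step left them, time stands still between calls to the robot, and variables do not carry over. Pictures are saved under pics/ and viewed, about 8 in all and at most 12, crops included, and the job is handed in when it is done.

```bash
mkdir -p pics
python3 - <<'E'
from cell import state, read_camera
import cv2,numpy as np
for n in("scene","top"):
    c=read_camera(n); cv2.imwrite(f"pics/{n}0.png",c["img"][:,:,::-1]); print(n,c["fx"],c["fy"],c["cx"],c["cy"],np.round(c["T"],3).tolist())
s=state(); print(s["t"],s["eef_pos"],s["tcp_rot"],s["ft_force"])
E
```

```text
scene 494.4109252301968 494.4109252301968 251.5211368600306 191.40070449038936 [[0.846, -0.346, 0.406, 45.68], [-0.533, -0.514, 0.672, -815.461], [-0.024, -0.785, -0.619, 713.697], [0.0, 0.0, 0.0, 1.0]]
top 372.97128518626204 372.97128518626204 257.40533227118465 191.6426327081874 [[0.011, -0.998, 0.056, 391.515], [-1.0, -0.011, -0.007, -132.691], [0.008, -0.056, -0.998, 1024.941], [0.0, 0.0, 0.0, 1.0]]
0.1 [170.68440764 601.0141926  228.1162897 ] [-3.14148847e+00  1.01278818e-03  1.29401416e+00] [ 0.10364699 -0.11842648  0.45818527]
```

View pics/top0.png

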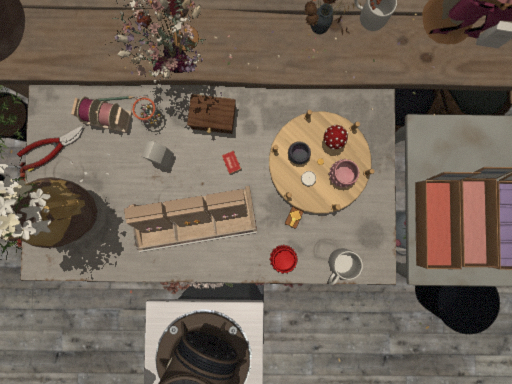

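View pics/scene0.png

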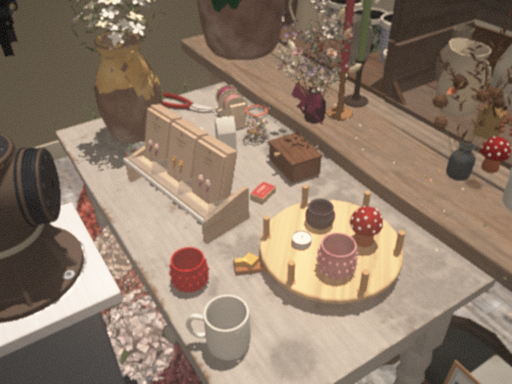

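The top view shows the disc around (320,162), the toadstool at (335,137), the pointer at (293,217), and peg tops near (309,117), (354,126), (369,172), (335,209), (289,196) and (275,150). The scene view agrees. Next I'll get positions in mm.

```bash
cat > h.py <<'E'
import cv2,numpy as np
from cell import read_camera,state
def ray(c,u,v,z):
    T=np.array(c["T"]); d=T[:3,:3]@[(u-c["cx"])/c["fx"],(v-c["cy"])/c["fy"],1]; p=T[:3,3]
    return (p+d*(z-p[2])/d[2])[:2]
def proj(c,P):
    T=np.array(c["T"]); q=T[:3,:3].T@(np.array(P)-T[:3,3]); return [c["fx"]*q[0]/q[2]+c["cx"],c["fy"]*q[1]/q[2]+c["cy"]]
def blobs(mask,amin):
    n,l,s,ce=cv2.connectedComponentsWithStats(mask.astype(np.uint8)); return [(s[i,4],ce[i],l==i) for i in range(1,n) if s[i,4]>=amin]
E
python3 - <<'E'
from h import *
c=read_camera("top"); im=c["img"]; hsv=cv2.cvtColor(im,cv2.COLOR_RGB2HSV); H,S,V=[hsv[...,i].astype(int) for i in range(3)]
wood=(H>10)&(H<26)&(S>80)&(V>140)
b=max(blobs(wood,300),key=lambda b:b[0]); ys,xs=np.where(b[2]); 
hull=cv2.convexHull(np.c_[xs,ys].astype(np.int32)); e=cv2.fitEllipse(hull); print("disc",b[0],e)
red=((H<6)|(H>172))&(S>150)&(V>60)
for a,ce,m in blobs(red,60):
    ys,xs=np.where(m); print("red",a,ce.round(1),xs.min(),xs.max(),ys.min(),ys.max(), ray(c,*ce,100).round(1))
or_=(H>10)&(H<26)&(S>190)&(V>150)
for a,ce,m in blobs(or_,15): print("orange",a,ce.round(1),ray(c,*ce,25).round(1))
for z in(30,38): print(z,ray(c,*e[0],z))
for u,v in[(309,117),(354,126),(369,172),(335,209),(289,196),(275,150)]: print("peg",ray(c,u,v,88).round(1))
x=cv2.resize(im[95:245,215:385],None,fx=4,fy=4,interpolation=cv2.INTER_CUBIC); cv2.imwrite("pics/crop1.png",x[:,:,::-1])
E
```

```text
disc 5914 ((319.90814208984375, 161.50462341308594), (101.18649291992188, 103.35563659667969), 127.67711639404297)
red 300 [335.3 136.6] 324 346 126 147 [ 583.6 -333.1]
red 385 [ 40.6 152.3] 18 62 138 176 [535.2 401. ]
red 169 [231.2 161.8] 223 239 152 172 [516.9 -73.1]
red 570 [283.3 258.8] 270 296 245 272 [ 278.4 -204.8]
30 [ 529.95308089 -306.89973446]
38 [ 528.83994111 -305.4989783 ]
peg [ 635.6 -268.8]
peg [ 613.8 -383.5]
peg [ 496.6 -421.1]
peg [ 402.2 -334.9]
peg [ 433.7 -219. ]
peg [ 549.9 -182.8]
```

View pics/crop1.png

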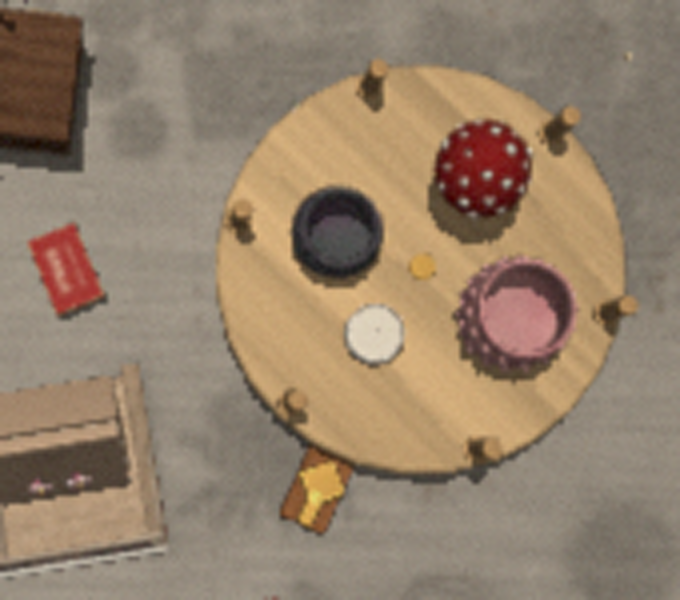

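Crop view: disc at (423,266), toadstool at (483,167), and the tongue and pointer at the lower left with their end near (301,525). The vase of flowers at the left may block the first transit, so I'll triangulate it and work out the push angles.

Run:
```python
from h import *
c=read_camera("top"); s=read_camera("scene")
cr=lambda u,v:(215+(u+.5)/4-.5,95+(v+.5)/4-.5)
A=ray(c,319.95,161.5,38); print("dot",ray(c,*cr(423,266),38))
ang=lambda p:(np.degrees(np.arctan2(*(p-A)[::-1])).round(1),np.hypot(*(p-A)).round(1))
print("tip",ang(ray(c,*cr(328,460),25)),"end",ang(ray(c,*cr(301,525),22)),"toad",ang(ray(c,335.3,136.6,100)))
P=[ray(c,*cr(*p),88) for p in[(376,68),(568,116),(625,304),(488,445),(294,400),(241,210)]]
print("pegs",[ang(p) for p in P],np.mean(P,0),A)
print("vase foot",ray(s,128,140,0),ray(s,128,125,0))
def tri(a,b):
    R=[];Q=[]
    M=np.zeros((3,3));y=np.zeros(3)
    for k,(u,v) in((s,a),(c,b)):
        T=np.array(k["T"]);d=T[:3,:3]@[(u-k["cx"])/k["fx"],(v-k["cy"])/k["fy"],1];d/=np.linalg.norm(d);N=np.eye(3)-np.outer(d,d);M+=N;y+=N@T[:3,3]
    return np.linalg.solve(M,y)
for b in[(10,205),(20,190),(5,230)]: print("flowers",b,tri((120,15),b).round(0))
def col(x,y): 
    for z in(0,150,300,400,500): print((x,y,z),np.round(proj(c,[x,y,z])),np.round(proj(s,[x,y,z])))
col(395,360); col(330,350)
for n in["top","scene"]: pass
x=np.hstack([c["img"][60:300,0:200],s["img"][0:240,50:250]]); cv2.imwrite("pics/vase.png",cv2.resize(x,None,fx=2,fy=2)[:,:,::-1])
```

```text
dot [ 529.87264495 -306.7439619 ]
tip (np.float64(154.9), np.float64(142.1)) end (np.float64(155.7), np.float64(189.1)) toad (np.float64(-26.8), np.float64(61.2))
pegs [(np.float64(17.4), np.float64(126.4)), (np.float64(-42.9), np.float64(124.4)), (np.float64(-103.4), np.float64(123.6)), (np.float64(-164.3), np.float64(123.3)), (np.float64(135.9), np.float64(127.7)), (np.float64(77.0), np.float64(126.4))] [ 529.01763904 -303.68715668] [ 528.85363614 -305.61068918]
vase foot [355.71392892 337.54499406] [385.02406489 413.53695438]
flowers (10, 205) [397. 320. 333.]
flowers (20, 190) [410. 310. 333.]
flowers (5, 230) [371. 307. 347.]
(395, 360, 0) [ 74. 209.] [138. 132.]
(395, 360, 150) [ 43. 209.] [129.  82.]
(395, 360, 300) [ -1. 208.] [118.  25.]
(395, 360, 400) [-42. 207.] [109. -19.]
(395, 360, 500) [-98. 206.] [100. -67.]
(330, 350, 0) [ 77. 233.] [117. 141.]
(330, 350, 150) [ 47. 237.] [106.  90.]
(330, 350, 300) [  3. 242.] [93. 32.]
(330, 350, 400) [-38. 247.] [ 83. -13.]
(330, 350, 500) [-94. 253.] [ 71. -63.]
```

View pics/vase.png

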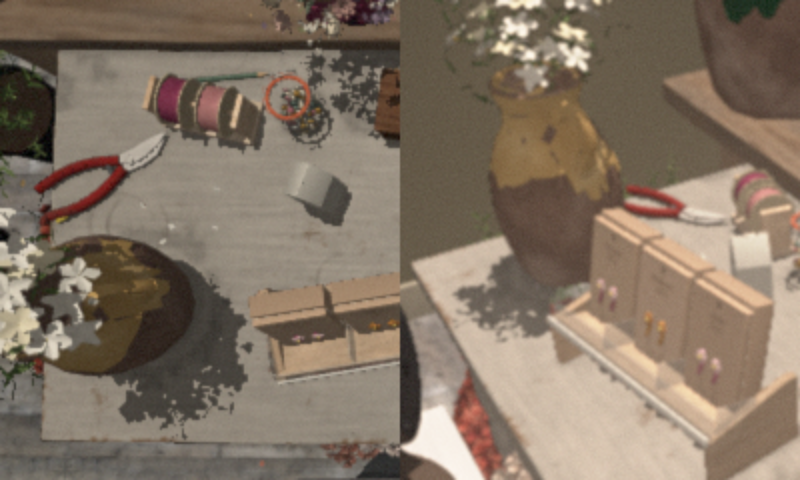

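The vase is centred near (370,340) with flowers reaching z≈350–400, right across the direct path. I'll go up first and cross over it.

```bash
python3 -m handwheel '[{"hand":0,"x":0,"y":0,"z":0.04,"spin":0},{"hand":0,"x":0,"y":0,"z":0.08,"spin":0},{"hand":0,"x":0,"y":0,"z":0.12,"spin":0},{"hand":0,"x":0,"y":0,"z":0.16,"spin":0},{"hand":0,"x":0,"y":0,"z":0.20,"spin":0},{"hand":0,"x":0,"y":0,"z":0.24,"spin":0},{"hand":0,"x":0,"y":0,"z":0.28,"spin":0},{"hand":0,"x":0,"y":0,"z":0.32,"spin":0},{"hand":0,"x":0,"y":0,"z":0.36,"spin":0},{"hand":0,"x":0,"y":0,"z":0.38,"spin":0},{"hand":0,"x":0,"y":0,"z":0.38,"spin":0},{"hand":0,"x":0,"y":0,"z":0.38,"spin":0}]'
python3 - <<'E'
from h import *
c=read_camera("wrist"); cv2.imwrite("pics/w1.png",c["img"][:,:,::-1]); print(np.round(c["T"],2).tolist(),c["fx"]); print(state()["joints"])
E
```

```text
t: 1.25
eef_pos: [170.9, 601.4, 609.0]
tcp_rot: [3.141, -0.001, 1.294]
ft_force: [-0.3, 0.3, -0.4]
opening: 0.218
[[0.27, 0.92, 0.28, 92.63], [0.96, -0.26, -0.08, 625.03], [0.0, 0.29, -0.96, 765.45], [0.0, 0.0, 0.0, 1.0]] 343.8293365487732
[ 1.18841358e+00  4.01451009e-01  7.47979721e-01 -6.78786120e-06
  1.99311382e+00 -1.05635752e-01]
```

View pics/w1.png

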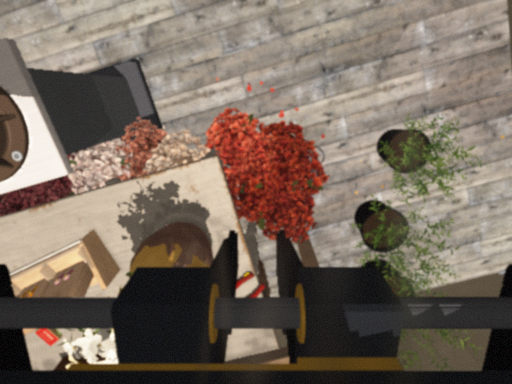

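The flowers triangulate to z≈330, so crossing at z 609 is safe.

```bash
python3 -m handwheel '[{"hand":0,"x":0.02,"y":-0.035,"z":0,"spin":-0.4},{"hand":0,"x":0.04,"y":-0.07,"z":0,"spin":-0.8},{"hand":0,"x":0.06,"y":-0.105,"z":0,"spin":-1.2},{"hand":0,"x":0.08,"y":-0.14,"z":0,"spin":-1.6},{"hand":0,"x":0.10,"y":-0.175,"z":0,"spin":-2},{"hand":0,"x":0.12,"y":-0.21,"z":0,"spin":-2.4},{"hand":0,"x":0.14,"y":-0.245,"z":0,"spin":-2.8},{"hand":0,"x":0.16,"y":-0.28,"z":0,"spin":-3.2},{"hand":0,"x":0.18,"y":-0.315,"z":0,"spin":-3.6},{"hand":0,"x":0.20,"y":-0.35,"z":0,"spin":-4},{"hand":0,"x":0.22,"y":-0.385,"z":0,"spin":-4.4},{"hand":0,"x":0.24,"y":-0.42,"z":0,"spin":-4.8},{"hand":0,"x":0.26,"y":-0.455,"z":0,"spin":-5.2},{"hand":0,"x":0.28,"y":-0.49,"z":0,"spin":-5.6},{"hand":0,"x":0.30,"y":-0.525,"z":0,"spin":-6},{"hand":0,"x":0.32,"y":-0.56,"z":0,"spin":-6.4},{"hand":0,"x":0.34,"y":-0.595,"z":0,"spin":-6.8},{"hand":0,"x":0.36,"y":-0.63,"z":0,"spin":-7.2},{"hand":0,"x":0.38,"y":-0.665,"z":0,"spin":-7.6},{"hand":0,"x":0.40,"y":-0.70,"z":0,"spin":-7.8}]'
```

```text
t: 2.97
eef_pos: [571.3, -100.8, 607.1]
tcp_rot: [-3.14, 0.001, 0.611]
ft_force: [0.6, 0.1, 0.1]
opening: 0.002
```

```bash
python3 -m handwheel '[{"hand":0,"x":0.02,"y":-0.036,"z":0,"spin":0},{"hand":0,"x":0.04,"y":-0.072,"z":0,"spin":0},{"hand":0,"x":0.055,"y":-0.105,"z":0,"spin":0},{"hand":0,"x":0.065,"y":-0.13,"z":-0.02,"spin":0},{"hand":0,"x":0.065,"y":-0.13,"z":-0.06,"spin":0},{"hand":0,"x":0.065,"y":-0.13,"z":-0.1,"spin":0},{"hand":0,"x":0.065,"y":-0.13,"z":-0.14,"spin":0},{"hand":0,"x":0.065,"y":-0.13,"z":-0.18,"spin":0},{"hand":0,"x":0.065,"y":-0.13,"z":-0.22,"spin":0},{"hand":0,"x":0.065,"y":-0.13,"z":-0.26,"spin":0},{"hand":0,"x":0.065,"y":-0.13,"z":-0.3,"spin":0},{"hand":0,"x":0.065,"y":-0.13,"z":-0.34,"spin":0},{"hand":0,"x":0.065,"y":-0.13,"z":-0.38,"spin":0},{"hand":0,"x":0.065,"y":-0.13,"z":-0.41,"spin":0},{"hand":0,"x":0.065,"y":-0.13,"z":-0.43,"spin":0},{"hand":0,"x":0.065,"y":-0.13,"z":-0.43,"spin":0}]'
python3 - <<'E'
from h import *
c=read_camera("wrist"); s=read_camera("scene"); cv2.imwrite("pics/w2.png",np.hstack([cv2.resize(c["img"],(400,300)),cv2.resize(s["img"],(400,300))])[:,:,::-1])
E
```

```text
t: 4.3
eef_pos: [633.1, -227.5, 172.6]
tcp_rot: [-3.133, 0.005, 0.613]
ft_force: [0.8, 0.4, 0.3]
opening: 0.002
```

View pics/w2.png

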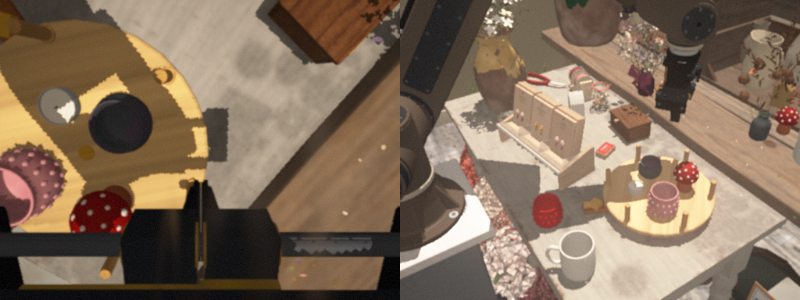

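The wrist and scene views show the hand clear of everything, above the gap beside the far peg. The back shelf is close to the wide gripper body, so I'll check its height.

Run:
```python
from h import *
c=read_camera("top"); s=read_camera("scene")
T0=cv2.imread("pics/top0.png");S0=cv2.imread("pics/scene0.png")
for z,col in((0,(0,0,255)),(50,(0,255,0)),(100,(255,0,0)),(150,(255,255,0))):
    a=ray(c,256,87,z);b=ray(c,395,88,z); print(z,a.round(),b.round())
    p=proj(s,[*a,z]);q=proj(s,[*b,z]); cv2.line(S0,tuple(int(i) for i in p),tuple(int(i) for i in q),col,1)
t=cv2.resize(T0[60:140,200:420],None,fx=2.5,fy=2.5); v=cv2.resize(S0[80:300,250:512],None,fx=2,fy=2)
o=np.zeros((t.shape[0]+v.shape[0],max(t.shape[1],v.shape[1]),3),np.uint8); o[:t.shape[0],:t.shape[1]]=t; o[t.shape[0]:,:v.shape[1]]=v; cv2.imwrite("pics/shelf.png",o[:600])
```

```text
0 [ 742. -133.] [ 744. -523.]
50 [ 725. -133.] [ 727. -504.]
100 [ 707. -133.] [ 710. -485.]
150 [ 690. -133.] [ 692. -466.]
```

View pics/shelf.png

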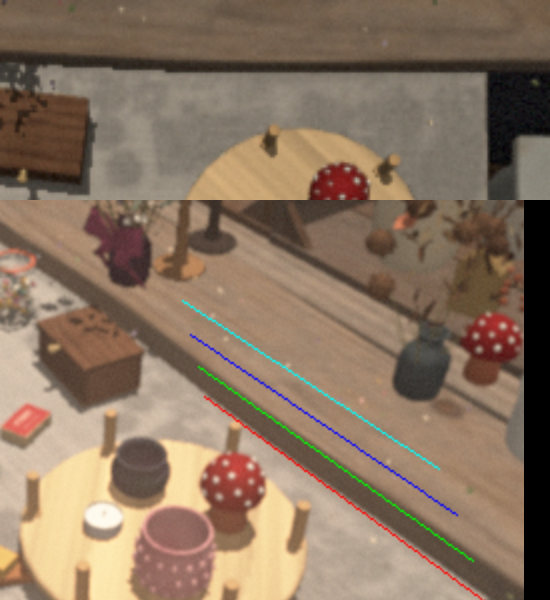

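The shelf edge matches the 50 mm line, well below the gripper body (about 143 mm). I'll lower the hand and print the rows for the arc.

```bash
python3 -m handwheel '[{"hand":0,"x":0.002,"y":-0.002,"z":-0.03,"spin":0},{"hand":0,"x":0.002,"y":-0.002,"z":-0.06,"spin":0},{"hand":0,"x":0.002,"y":-0.002,"z":-0.085,"spin":0},{"hand":0,"x":0.002,"y":-0.002,"z":-0.1,"spin":0},{"hand":0,"x":0.002,"y":-0.002,"z":-0.1,"spin":0},{"hand":0,"x":0.002,"y":-0.002,"z":-0.1,"spin":0}]'
cat > arc.py <<'E'
import sys
from h import *
A=np.array([529.3,-305.8]);R=132;p0=np.array(state()["eef_pos"][:2]); v=p0-A
print(state()["eef_pos"],np.degrees(state()["tcp_rot"][2]),"phi",np.degrees(np.arctan2(v[1],v[0])),np.hypot(*v))
a0=np.degrees(np.arctan2(v[1],v[0])); step,n=float(sys.argv[1]),int(sys.argv[2])
for i in range(1,n+1):
    a=np.radians(a0+step*i); d=A+R*np.array([np.cos(a),np.sin(a)])-p0; print(f'x {d[0]/1e3:.3f} y {d[1]/1e3:.3f} s {step*i/5:.1f}',end=' | ')
E
python3 arc.py -2.5 20
```

```text
t: 5.0
eef_pos: [638.2, -231.0, 79.8]
tcp_rot: [3.141, -0.001, 0.613]
ft_force: [0.1, -0.8, 0.4]
opening: 0.008
[ 638.20892834 -230.97063635   79.79157615] 35.13755373208268 phi 34.492256698181166 132.13851949817797
x 0.003 y -0.005 s -0.5 | x 0.006 y -0.010 s -1.0 | x 0.009 y -0.015 s -1.5 | x 0.011 y -0.020 s -2.0 | x 0.013 y -0.025 s -2.5 | x 0.016 y -0.031 s -3.0 | x 0.017 y -0.036 s -3.5 | x 0.019 y -0.042 s -4.0 | x 0.020 y -0.047 s -4.5 | x 0.021 y -0.053 s -5.0 | x 0.022 y -0.059 s -5.5 | x 0.023 y -0.064 s -6.0 | x 0.023 y -0.070 s -6.5 | x 0.023 y -0.076 s -7.0 | x 0.023 y -0.082 s -7.5 | x 0.022 y -0.087 s -8.0 | x 0.022 y -0.093 s -8.5 | x 0.021 y -0.099 s -9.0 | x 0.020 y -0.105 s -9.5 | x 0.018 y -0.110 s -10.0 |
```

```bash
python3 -m handwheel '[{"hand":0,"x":0.003,"y":-0.005,"z":0,"spin":-0.5},{"hand":0,"x":0.006,"y":-0.010,"z":0,"spin":-1.0},{"hand":0,"x":0.009,"y":-0.015,"z":0,"spin":-1.5},{"hand":0,"x":0.011,"y":-0.020,"z":0,"spin":-2.0},{"hand":0,"x":0.013,"y":-0.025,"z":0,"spin":-2.5},{"hand":0,"x":0.016,"y":-0.031,"z":0,"spin":-3.0},{"hand":0,"x":0.017,"y":-0.036,"z":0,"spin":-3.5},{"hand":0,"x":0.019,"y":-0.042,"z":0,"spin":-4.0},{"hand":0,"x":0.020,"y":-0.047,"z":0,"spin":-4.5},{"hand":0,"x":0.021,"y":-0.053,"z":0,"spin":-5.0},{"hand":0,"x":0.022,"y":-0.059,"z":0,"spin":-5.5},{"hand":0,"x":0.023,"y":-0.064,"z":0,"spin":-6.0},{"hand":0,"x":0.023,"y":-0.070,"z":0,"spin":-6.5},{"hand":0,"x":0.023,"y":-0.076,"z":0,"spin":-7.0},{"hand":0,"x":0.023,"y":-0.082,"z":0,"spin":-7.5},{"hand":0,"x":0.022,"y":-0.087,"z":0,"spin":-8.0},{"hand":0,"x":0.022,"y":-0.093,"z":0,"spin":-8.5},{"hand":0,"x":0.021,"y":-0.099,"z":0,"spin":-9.0},{"hand":0,"x":0.020,"y":-0.105,"z":0,"spin":-9.5},{"hand":0,"x":0.018,"y":-0.110,"z":0,"spin":-10.0}]'
python3 arc.py -2.5 20
python3 - <<'E'
from h import *
s=read_camera("scene"); cv2.imwrite("pics/s3.png",s["img"][:,:,::-1])
E
```

```text
t: 6.67
eef_pos: [656.7, -341.5, 81.7]
tcp_rot: [3.141, -0.004, -0.261]
ft_force: [1.5, 0.3, 0.2]
opening: 0.006
[ 656.74102663 -341.49637179   81.7146728 ] -14.9815423480568 phi -15.647617814424802 132.34593393028513
x -0.002 y -0.005 s -0.5 | x -0.004 y -0.011 s -1.0 | x -0.006 y -0.016 s -1.5 | x -0.008 y -0.021 s -2.0 | x -0.011 y -0.027 s -2.5 | x -0.014 y -0.032 s -3.0 | x -0.017 y -0.036 s -3.5 | x -0.020 y -0.041 s -4.0 | x -0.024 y -0.046 s -4.5 | x -0.027 y -0.050 s -5.0 | x -0.031 y -0.055 s -5.5 | x -0.035 y -0.059 s -6.0 | x -0.039 y -0.063 s -6.5 | x -0.044 y -0.066 s -7.0 | x -0.048 y -0.070 s -7.5 | x -0.053 y -0.073 s -8.0 | x -0.058 y -0.076 s -8.5 | x -0.063 y -0.079 s -9.0 | x -0.068 y -0.082 s -9.5 | x -0.073 y -0.085 s -10.0 |
```

View pics/s3.png

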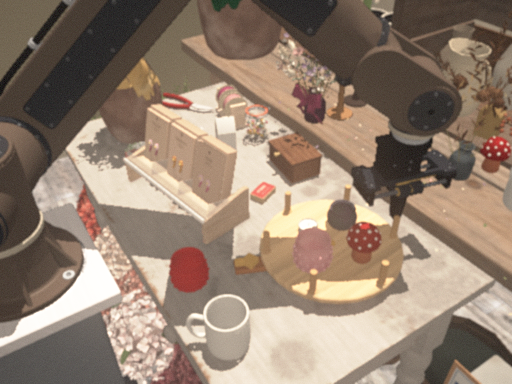

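The scene view shows the finger pushing the peg at (395,215). The disc is turning smoothly and the toadstool is now at (363,240). Continuing.

```bash
python3 -m handwheel '[{"hand":0,"x":-0.002,"y":-0.005,"z":0,"spin":-0.5},{"hand":0,"x":-0.004,"y":-0.011,"z":0,"spin":-1.0},{"hand":0,"x":-0.006,"y":-0.016,"z":0,"spin":-1.5},{"hand":0,"x":-0.008,"y":-0.021,"z":0,"spin":-2.0},{"hand":0,"x":-0.011,"y":-0.027,"z":0,"spin":-2.5},{"hand":0,"x":-0.014,"y":-0.032,"z":0,"spin":-3.0},{"hand":0,"x":-0.017,"y":-0.036,"z":0,"spin":-3.5},{"hand":0,"x":-0.020,"y":-0.041,"z":0,"spin":-4.0},{"hand":0,"x":-0.024,"y":-0.046,"z":0,"spin":-4.5},{"hand":0,"x":-0.027,"y":-0.050,"z":0,"spin":-5.0},{"hand":0,"x":-0.031,"y":-0.055,"z":0,"spin":-5.5},{"hand":0,"x":-0.035,"y":-0.059,"z":0,"spin":-6.0},{"hand":0,"x":-0.039,"y":-0.063,"z":0,"spin":-6.5},{"hand":0,"x":-0.044,"y":-0.066,"z":0,"spin":-7.0},{"hand":0,"x":-0.048,"y":-0.070,"z":0,"spin":-7.5},{"hand":0,"x":-0.053,"y":-0.073,"z":0,"spin":-8.0},{"hand":0,"x":-0.058,"y":-0.076,"z":0,"spin":-8.5},{"hand":0,"x":-0.063,"y":-0.079,"z":0,"spin":-9.0},{"hand":0,"x":-0.068,"y":-0.082,"z":0,"spin":-9.5},{"hand":0,"x":-0.073,"y":-0.085,"z":0,"spin":-10.0}]'
python3 arc.py -2.5 20
```

```text
t: 8.38
eef_pos: [583.4, -426.1, 81.1]
tcp_rot: [-3.14, -0.003, -1.133]
ft_force: [1.1, 0.6, -0.2]
opening: 0.005
[ 583.36647192 -426.08075721   81.12186103] -64.91340134033875 phi -65.79597513457685 131.87359076227463
x -0.005 y -0.002 s -0.5 | x -0.011 y -0.004 s -1.0 | x -0.016 y -0.006 s -1.5 | x -0.022 y -0.008 s -2.0 | x -0.027 y -0.009 s -2.5 | x -0.033 y -0.010 s -3.0 | x -0.039 y -0.011 s -3.5 | x -0.044 y -0.011 s -4.0 | x -0.050 y -0.012 s -4.5 | x -0.056 y -0.012 s -5.0 | x -0.062 y -0.012 s -5.5 | x -0.067 y -0.011 s -6.0 | x -0.073 y -0.010 s -6.5 | x -0.079 y -0.009 s -7.0 | x -0.084 y -0.008 s -7.5 | x -0.090 y -0.007 s -8.0 | x -0.096 y -0.005 s -8.5 | x -0.101 y -0.003 s -9.0 | x -0.106 y -0.001 s -9.5 | x -0.112 y 0.001 s -10.0 |
```

```bash
python3 -m handwheel '[{"hand":0,"x":-0.005,"y":-0.002,"z":0,"spin":-0.5},{"hand":0,"x":-0.011,"y":-0.004,"z":0,"spin":-1.0},{"hand":0,"x":-0.016,"y":-0.006,"z":0,"spin":-1.5},{"hand":0,"x":-0.022,"y":-0.008,"z":0,"spin":-2.0},{"hand":0,"x":-0.027,"y":-0.009,"z":0,"spin":-2.5},{"hand":0,"x":-0.033,"y":-0.010,"z":0,"spin":-3.0},{"hand":0,"x":-0.039,"y":-0.011,"z":0,"spin":-3.5},{"hand":0,"x":-0.044,"y":-0.011,"z":0,"spin":-4.0},{"hand":0,"x":-0.050,"y":-0.012,"z":0,"spin":-4.5},{"hand":0,"x":-0.056,"y":-0.012,"z":0,"spin":-5.0},{"hand":0,"x":-0.062,"y":-0.012,"z":0,"spin":-5.5},{"hand":0,"x":-0.067,"y":-0.011,"z":0,"spin":-6.0},{"hand":0,"x":-0.073,"y":-0.010,"z":0,"spin":-6.5},{"hand":0,"x":-0.079,"y":-0.009,"z":0,"spin":-7.0},{"hand":0,"x":-0.084,"y":-0.008,"z":0,"spin":-7.5},{"hand":0,"x":-0.090,"y":-0.007,"z":0,"spin":-8.0},{"hand":0,"x":-0.096,"y":-0.005,"z":0,"spin":-8.5},{"hand":0,"x":-0.101,"y":-0.003,"z":0,"spin":-9.0},{"hand":0,"x":-0.106,"y":-0.001,"z":0,"spin":-9.5},{"hand":0,"x":-0.112,"y":0.001,"z":0,"spin":-10.0}]'
python3 arc.py -2.5 13
cat > look.py <<'E'
import sys
from h import *
A=np.array([529.3,-305.8]); c=read_camera("top"); s=read_camera("scene")
for n,k in(("top",c),("scene",s)):
    hsv=cv2.cvtColor(k["img"],cv2.COLOR_RGB2HSV); H,S,V=[hsv[...,i].astype(int) for i in range(3)]
    m=((H<6)|(H>172))&(S>150)&(V>50); m=cv2.morphologyEx(m.astype(np.uint8),cv2.MORPH_CLOSE,np.ones((3,3)))
    for a,ce,b in blobs(m,60):
        p=ray(k,*ce,100)
        if np.hypot(*(p-A))<110: print(n,a,ce.round(1),p.round(1),"ang",np.degrees(np.arctan2(*(p-A)[::-1])).round(1),"r",np.hypot(*(p-A)).round(1))
if len(sys.argv)>1: cv2.imwrite(f"pics/{sys.argv[1]}.png",np.hstack([cv2.resize(c["img"][95:245,215:385],(400,353)),cv2.resize(s["img"],(400,300))[:,:] if 0 else cv2.resize(s["img"][130:380,140:424],(400,353))])[:,:,::-1])
E
python3 look.py
```

```text
t: 10.05
eef_pos: [471.5, -425.4, 81.0]
tcp_rot: [-3.138, -0.002, -2.006]
ft_force: [1.6, -0.6, -0.0]
opening: 0.005
[ 471.54453475 -425.35687513   81.00026647] -114.91630463307848 phi -115.78423192083456 132.77627858984692
x -0.005 y 0.003 s -0.5 | x -0.010 y 0.006 s -1.0 | x -0.015 y 0.009 s -1.5 | x -0.019 y 0.012 s -2.0 | x -0.024 y 0.016 s -2.5 | x -0.028 y 0.020 s -3.0 | x -0.033 y 0.023 s -3.5 | x -0.037 y 0.028 s -4.0 | x -0.041 y 0.032 s -4.5 | x -0.045 y 0.036 s -5.0 | x -0.048 y 0.041 s -5.5 | x -0.051 y 0.045 s -6.0 | x -0.055 y 0.050 s -6.5 | top 321 [329.3 182.2] [ 468.5 -318.2] ang -168.5 r 62.0
scene 451 [309.8 238.7] [ 461.9 -322.4] ang -166.2 r 69.4
```

```bash
python3 -m handwheel '[{"hand":0,"x":-0.005,"y":0.003,"z":0,"spin":-0.5},{"hand":0,"x":-0.010,"y":0.006,"z":0,"spin":-1.0},{"hand":0,"x":-0.015,"y":0.009,"z":0,"spin":-1.5},{"hand":0,"x":-0.019,"y":0.012,"z":0,"spin":-2.0},{"hand":0,"x":-0.024,"y":0.016,"z":0,"spin":-2.5},{"hand":0,"x":-0.028,"y":0.020,"z":0,"spin":-3.0},{"hand":0,"x":-0.033,"y":0.023,"z":0,"spin":-3.5},{"hand":0,"x":-0.037,"y":0.028,"z":0,"spin":-4.0},{"hand":0,"x":-0.041,"y":0.032,"z":0,"spin":-4.5},{"hand":0,"x":-0.045,"y":0.036,"z":0,"spin":-5.0},{"hand":0,"x":-0.048,"y":0.041,"z":0,"spin":-5.5},{"hand":0,"x":-0.050,"y":0.043,"z":0,"spin":-5.8},{"hand":0,"x":-0.0515,"y":0.045,"z":0,"spin":-6.0},{"hand":0,"x":-0.0515,"y":0.045,"z":0,"spin":-6.0}]'
python3 arc.py -1 8; python3 look.py s4
```

```text
t: 11.32
eef_pos: [419.7, -379.9, 79.6]
tcp_rot: [-3.14, 0.0, -2.527]
ft_force: [0.2, 0.2, 0.1]
opening: 0.003
[ 419.67949546 -379.90003039   79.59072727] -144.80009481504328 phi -145.9425373624113 132.31579466887433
x -0.001 y 0.002 s -0.2 | x -0.002 y 0.004 s -0.4 | x -0.003 y 0.006 s -0.6 | x -0.005 y 0.008 s -0.8 | x -0.006 y 0.010 s -1.0 | x -0.007 y 0.012 s -1.2 | x -0.008 y 0.014 s -1.4 | x -0.009 y 0.016 s -1.6 | top 375 [315.2 182.7] [ 467.  -282.9] ang 159.9 r 66.4
scene 82 [291.2 225.7] [ 454.5 -276.3] ang 158.5 r 80.5
```

View pics/s4.png

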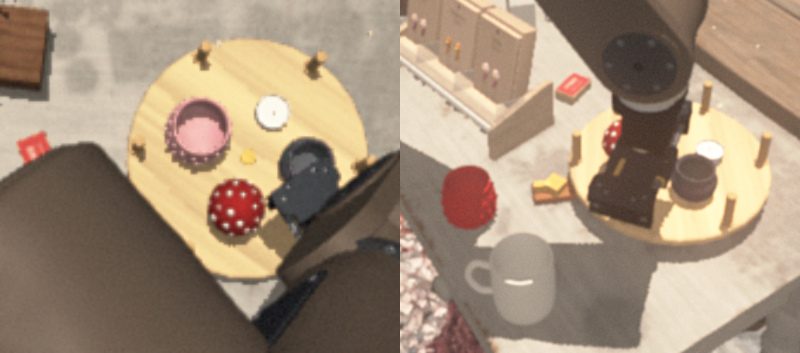

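Left half: the toadstool at (237,207) is a few degrees short of the pointer, and everything is standing. A gentle 4.5° more, then back off anticlockwise, lift and look.

```bash
python3 -m handwheel '[{"hand":0,"x":-0.001,"y":0.002,"z":0,"spin":-0.2},{"hand":0,"x":-0.002,"y":0.004,"z":0,"spin":-0.4},{"hand":0,"x":-0.003,"y":0.006,"z":0,"spin":-0.6},{"hand":0,"x":-0.005,"y":0.008,"z":0,"spin":-0.8},{"hand":0,"x":-0.0055,"y":0.009,"z":0,"spin":-0.9},{"hand":0,"x":-0.0055,"y":0.009,"z":0,"spin":-0.9},{"hand":0,"x":-0.002,"y":0.002,"z":0,"spin":-0.9},{"hand":0,"x":0.001,"y":-0.005,"z":0,"spin":-0.9},{"hand":0,"x":0.001,"y":-0.008,"z":0.01,"spin":-0.9},{"hand":0,"x":0.001,"y":-0.008,"z":0.04,"spin":-0.9},{"hand":0,"x":0.001,"y":-0.008,"z":0.08,"spin":-0.9},{"hand":0,"x":0.001,"y":-0.008,"z":0.12,"spin":-0.9},{"hand":0,"x":0.001,"y":-0.008,"z":0.16,"spin":-0.9},{"hand":0,"x":0.001,"y":-0.008,"z":0.2,"spin":-0.9},{"hand":0,"x":0.001,"y":-0.008,"z":0.24,"spin":-0.9},{"hand":0,"x":0.001,"y":-0.008,"z":0.28,"spin":-0.9},{"hand":0,"x":0.001,"y":-0.008,"z":0.32,"spin":-0.9},{"hand":0,"x":0.001,"y":-0.008,"z":0.34,"spin":-0.9},{"hand":0,"x":0.001,"y":-0.008,"z":0.34,"spin":-0.9}]'
python3 look.py
```

```text
t: 13.0
eef_pos: [420.5, -388.3, 424.6]
tcp_rot: [-3.133, 0.001, -2.607]
ft_force: [0.1, -0.7, -0.3]
opening: 0.005
top 379 [313.  181.8] [ 469.2 -277.4] ang 154.7 r 66.4
scene 366 [300.  225.2] [ 468.7 -284.1] ang 160.3 r 64.4
```

```bash
python3 -m handwheel '[{"hand":0,"x":0,"y":0.04,"z":0,"spin":0},{"hand":0,"x":0,"y":0.08,"z":0,"spin":0},{"hand":0,"x":0,"y":0.12,"z":0,"spin":0},{"hand":0,"x":0,"y":0.16,"z":0,"spin":0},{"hand":0,"x":0,"y":0.20,"z":0,"spin":0},{"hand":0,"x":0,"y":0.24,"z":0,"spin":0},{"hand":0,"x":0,"y":0.28,"z":0,"spin":0},{"hand":0,"x":0,"y":0.32,"z":0,"spin":0},{"hand":0,"x":0,"y":0.36,"z":0,"spin":0},{"hand":0,"x":0,"y":0.40,"z":0,"spin":0},{"hand":0,"x":0,"y":0.44,"z":0,"spin":0},{"hand":0,"x":0,"y":0.44,"z":0,"spin":0},{"hand":0,"x":0,"y":0.44,"z":0,"spin":0}]'
python3 look.py s5
```

```text
t: 14.18
eef_pos: [419.7, 53.9, 417.6]
tcp_rot: [3.14, -0.002, -2.602]
ft_force: [-0.2, 0.6, -0.5]
opening: 0.005
top 372 [312.8 181.6] [ 469.6 -277.1] ang 154.3 r 66.2
scene 352 [300.  224.9] [ 469.3 -283.3] ang 159.5 r 64.1
```

View pics/s5.png

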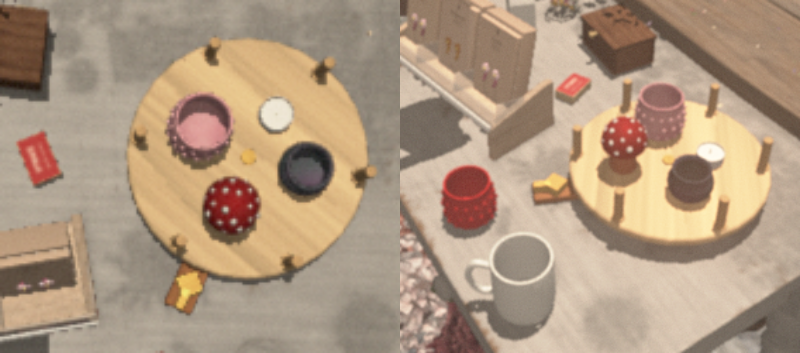

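The hand is clear, everything is upright, and the toadstool is in line with the pointer in the left view. The two cameras differ by 5°, so I'll re-measure relative to the axis dot in each.

Run:
```python
from h import *
c=read_camera("top"); s=read_camera("scene")
u=np.array([np.cos(np.radians(155.3)),np.sin(np.radians(155.3))])
for n,k,px,g in(("top",c,(312.8,181.6),(320,162)),("scene",s,(300,224.9),(330.3,243.3))):
    hsv=cv2.cvtColor(k["img"],cv2.COLOR_RGB2HSV).astype(int); m=(hsv[...,0]>14)&(hsv[...,0]<28)&(hsv[...,1]>165)&(hsv[...,2]>130)
    for a,ce,b in blobs(m,5):
        if np.hypot(*(ce-g))<7: print(n,"dot",a,ce.round(1),ray(k,*ce,38).round(1))
        q=ray(k,*ce,25)
        if 130<np.hypot(*(q-[529.3,-305.8]))<190: print(n,"pointer",a,ce.round(1),q.round(1),np.degrees(np.arctan2(q[1]+305.8,q[0]-529.3)).round(1))
    for z in(90,95,100,105):
        v=ray(k,*px,z)-[529.3,-305.8]; print(n,z,"along",(u@v).round(1),"side",(u[0]*v[1]-u[1]*v[0]).round(1))
```

```text
top 90 along 64.8 side -0.2
top 95 along 65.5 side -0.7
top 100 along 66.2 side -1.3
top 105 along 66.9 side -1.8
scene 90 along 61.3 side -6.0
scene 95 along 62.6 side -0.7
scene 100 along 64.0 side 4.7
scene 105 along 65.3 side 10.1
```

Both views agree at a cap height of 95 mm: 0.7 mm to the side and about 64 mm out from the axis. Handing in.

```bash
python3 -c "
from cell import job_done,state
s=state();print(s['t'],max(abs(v) for v in s['qvel']),s['ft_force']);print(job_done())"
```

```text
14.3833 0.007797971477062871 [-0.52565239  0.25401447  1.33375419]
the job is handed in; nothing more can be done
None
```

I turned the disc about 178° clockwise by pushing one rim peg with the closed fingertips in a single slow arc. Then I backed off, lifted the hand and moved it clear to the left. The job was handed in at about 14.4 s; no verdict is reported.

**Toadstool position:** it is on the pointer's side, about 0.7 mm sideways of the pointer line and about 64 mm from the axis. The limit is 12 mm sideways.

**Everything else:** in the last pictures the votives and tealight stand upright on the disc and the matchbox looks unmoved. The house was outside the last crop, but the hand passed well above that area. Wrist force readings at the end of each push stayed under about 2 N.

**Checks that disagreed or failed:**
- With the cap centre assumed at 100 mm, the top and scene cameras differed by about 5° (sideways −1.3 and +4.7 mm, both within the limit). They agree at 95 mm, and the 0.7 mm figure rests on that height.
- My last automatic search for the axis dot and brass pointer found neither, so the pointer line is the one I measured at the start.

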